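# Load the sample carrier into the heated chamber, shut the lid and clamp it

### The job

Pick up the sample carrier, keep it upright, and set it down flat (do not drop it) inside the blue-framed bay of the heated chamber, reaching in under the half-open lid, with the carrier's long side along the long side of the bay. Then lower the lid (orange tab) until it is fully shut, without slamming it, and only after that swing the red-handled clamp arm fully down over the lid. Let go of everything and leave the tip box, bottle and beaker where they stand.

Things in the scene. Friction and masses are not known exactly. Their poses are not given: they have to be found in the camera images.
- chamber: Open-topped steel box fixed to the table, outside 200 (x) x 240 (y) x 105 mm high, walls 6 mm. Origin: centre of its underside; x from its front (robot side) to its rear (hinge side), y to its left, z up. White control module (40 mm wide, 95 mm high) on its -y side; dark clamp bracket on its +y side, out to y = 158 mm and 160 mm high.
- bay (a point): Centre of the loading bay's floor, at chamber x = +30, y = 0, z = 8 mm; axes as the chamber's. Four blue strips 12 mm high frame the bay's dark plate: opening 92 (x) x 136 mm (y).
- lid (a joint): Lid angle, rad: 0 shut, grows as it opens, stop at 1.22; starts at 1.04 to 1.18. Hinge line along chamber y at chamber x = 100, z = 105 mm (rear rim). Open, it leans over the chamber, free edge up and towards the robot. It stays where it is left (stiff hinge; under 6 N at the tab moves it). Steel frame with window, 200 x 240 x 12 mm, 0.45 kg.
- lid_tab (a point): Grip point of the orange tab amid the lid's front edge: 32 mm wide along chamber y, 12 mm thick, projecting 40 mm; the point is about its centre, 222 mm from the hinge along the lid and 6 mm above the lid's underside. At lid angle a: chamber x = 100 - 222 cos a + 6 sin a, y = 0, z = 105 + 222 sin a + 6 cos a (mm). Shut: x = -122, z = 111.
- clamp (a joint): Clamp arm angle, rad: 0 = lying down over the lid, grows as it is raised, stop at 1.8; starts up, at 1.35 to 1.75. Pivot line along chamber x at chamber y = 145, z = 150 mm. It stays where it is left (friction; about 3 N at the handle moves it).
- clamp_grip (a point): Centre of the red handle at the end of the clamp arm: round bar, diameter 20, 32 mm long along chamber x, 100 mm from the pivot; the arm is 14 mm wide. At clamp angle c: chamber x = -20, y = 145 - 100 cos c, z = 150 + 100 sin c (mm). Down: y = 45, z = 150, 33 mm above the top of the shut lid.
- carrier_mid (a point): Sample carrier, 0.3 to 0.52 kg, loose, left or right of the chamber: aluminium block 76 (x) x 120 (y) x 30 mm, four blue vial caps (tops at 40 mm), black bridge handle across its middle: bar 64 mm long along carrier x, 14 mm thick in y, 14 mm high, centre 72 mm above the underside. This point: on the vertical centre line, 40 mm above the underside, 32 mm below the bar's centre; z up.
- tip_box: Bystander: white box with green lid, 80 x 120 x 64 mm, on the other side of the chamber from the carrier; origin at the centre of its underside.
- bottle: Bystander: amber bottle, diameter 66, height 140 mm, beyond the chamber to the left; origin at the centre of its underside.
- beaker: Bystander: white beaker, diameter 72, height 95 mm, beyond the chamber to the right; origin at the centre of its underside.
Mind the look-alikes: they are no part of the job. What is shaped like the part that bears carrier_mid but purple is not meant.

How it is judged (in metres and radians):
On the way, in this order (a step that is already met when the one before it is completed fails the run):
1. the carrier stands flat in the bay, released, with the lid still open (x of carrier_mid in the frame of bay between -0.012 and 0.012 m and y of carrier_mid in the frame of bay between -0.012 and 0.012 m and z of carrier_mid in the frame of bay between 0.035 and 0.045 m and angle between carrier_mid's own z axis and vertical below 0.08 rad and contact force between the fingers and carrier below 0.3 N and value of joint lid above 0.3 rad), for 0.2 s.
2. the lid is shut (value of joint lid below 0.04 rad and x of carrier_mid in the frame of bay between -0.012 and 0.012 m and y of carrier_mid in the frame of bay between -0.012 and 0.012 m and z of carrier_mid in the frame of bay between 0.035 and 0.045 m and angle between carrier_mid's own z axis and vertical below 0.08 rad), for 0.2 s.
3. the clamp arm is down on the shut lid (value of joint lid below 0.04 rad and value of joint clamp below 0.06 rad), for 0.2 s.
At the end, for the whole second after the job is handed in: The carrier rests level on the bay floor inside the blue frame (its centre within 12 mm of the bay's centre each way, tilt under 0.08 rad), released and still; lid joint under 0.04 rad; clamp joint under 0.06 rad; tip box, bottle and beaker within 30 mm of where they began (all of step 3 and x of carrier_mid in the frame of bay between -0.012 and 0.012 m and y of carrier_mid in the frame of bay between -0.012 and 0.012 m and z of carrier_mid in the frame of bay between 0.035 and 0.045 m and angle between carrier_mid's own z axis and vertical below 0.08 rad and contact force between the fingers and carrier below 0.3 N and linear speed of carrier below 0.02 m/s and distance of each of tip_box, bottle, beaker from where it was at the start of the episode below 0.03 m); the robot touches nothing.
It fails at once if the carrier is tipped by more than 0.6 rad (angle between carrier_mid's own z axis and vertical above 0.6 rad).
It fails at once if the carrier is let go more than 25 mm above its seat over the chamber (contact force between the fingers and carrier below 0.3 N and horizontal distance between carrier_mid and bay below 0.12 m and z of carrier_mid in the frame of bay above 0.065 m).
It fails at once if the lid is slammed (closing faster than 2 rad/s) (velocity of joint lid below -2 rad/s).
It fails at once if the clamp is swung down (below 0.7 rad) while the lid is still open (value of joint clamp below 0.7 rad and value of joint lid above 0.1 rad).
It fails at once if the tip box, bottle or beaker is pushed away (30 mm) or knocked over (distance of any of tip_box, bottle, beaker from where it was at the start of the episode above 0.03 m or angle between any of tip_box, bottle, beaker's own z axis and vertical above 0.5 rad).
It also fails if it takes over 72 s, if anything falls off the work surface, if the arm or the gripper's body presses on something with over 40 N, if the wrist force passes 120 N, or if a joint passes its speed limit or range.

### The arm

A 6-joint arm with a two-finger parallel gripper is mounted at the origin on the work surface. World frame = base frame: x ahead of the robot, y to its left, z up, the work surface at z = 0. Lengths are in m, angles in degrees, forces in N, time in s.
With the tool pointing down it reaches from about 0.25 to 0.725 m from the base axis. Payload 9.7 kg.
Tool frame: the origin (TCP) lies at the very end of the fingers, on their centre line; the grasp point (between the pads) lies 19 mm behind it; y points along the fingers, x is the direction in which the jaws open and shut, and the axes are right-handed (so a half turn about y gives the same grasp; the last joint's range is limited). The gripper opens to 85 mm and grips with 20 to 120 N. Pads are 22 mm wide; open, the fingers measure 114 mm over their backs; the gripper's body (76 mm by 85 mm) begins 54 mm behind the grasp point. The pads swing forward as they close: fully open they stand 13 mm farther back than shut.
Start: joints at [-65.26, 4.979, 10.078, 95.1, 0, 90], TCP at [0.23, -0.5, 0.231] pointing down, gripper open.
Joint ranges: [-179.16, 179.16], [-48.56, 103.87], [-65.8, 70.77], [-126.05, 130.52], [-82.76, 87.17], [-180, 180]. Speed limits (degrees/s): [127.2, 127.2, 147.25, 180, 180, 180].

### API

Orientations are given as [roll, pitch, yaw] about the fixed x, y, z axes, in that order (R = Rz(yaw) Ry(pitch) Rx(roll)).
In Python, from workcell import bot gives the robot as it stands.
- The arm moves only by the shell command python3 -m jog 'ROWS' [FORCE]. ROWS is JSON, a list of rows, each a list of 7 numbers: the closure, from 0 (fully open) to 1 (shut), then the shift along the world's x, y, z in units of 25 mm (1.0 is 25 mm), then the turn, a rotation vector about the world's x, y, z in units of 5 degrees (1.0 is 5 degrees). A call has 1 to 5 rows; each row is the pose to reach, as a shift and turn from the pose commanded when the call began; what a row does not reach only later rows make up. A row lasts 1/10 s, in which the tool goes at most 50 mm and 8.59 degrees, less where a joint would pass 70% of its speed; a pose out of reach is approached as far as the arm can. A call with a gripper value outside its range is refused whole. The fingers move at their own pace and stop on an object; FORCE is the grip in N (left out, the last holds). Time passes only in rows, so rows that repeat a pose let the fingers close. It gives the time, the measured TCP pose, the force and the opening at its end, in the units of the state.
- bot.get_obs(): the state, without advancing time (a new reading comes with each control period).
- bot.camera(name): name is "scene" or "top"; returns (picture, depth): 400x640x3 uint8, red, green, blue; 400x640 float32, m along the optical axis (not along the pixel's ray), 0 where there is no reading.
- bot.camera_model(name): a dict with "fx", "fy", "cx", "cy" (pixels), "k1" (the pictures are not rectified: a ray, as slopes to the right and down, at radius r is drawn at 1 + k1 r^2 times it, then the intrinsics apply), "rvec" (rotation vector, rad) and "tvec" (3), from world to camera coordinates, as OpenCV has them. Camera axes: x right, y down, z forward; pixel columns grow to the right and rows downward; lengths in m; the calibration is good to about 2 mm. A picture is of the moment at which its call begins. camera_model takes no time and is no camera call.
- bot.job_done(): hands the job in, once; it reports no verdict.
Trained networks look in the newest picture that a camera, given by its name, has taken for a name from the list of things; names that differ only in an ending like _2 or _b are one class to them, and where a whole thing is asked for, a point or a joint stands for the part that bears it (a point fixed in the world has none). Each returns a list of dicts, best first, with "conf" (0 to 1); they miss things now and then, are a little off and sometimes report something else, mostly with a low value. They report only what shows in the picture. A call takes as long as a camera call. They do not tell look-alikes from the thing itself.
- bot.regions_of(camera, label): "pixels" (400x640 bool, what is visible of it) and "point" ([row, column] in pixels, amid what is visible of it).
The state is a dict: "time": time; "q": joint angles; "qd": joint speeds; "joint_efforts": joint torques, N m; "ee_pos": TCP position; "tcp_rot": TCP orientation; "wrist_force": force on the tool from outside, world axes, zero at the start; "torque": the same for the moment, N m; "opening": finger opening in m.
Only numpy, scipy, OpenCV 4.12 (cv2) and the standard library are available. Lean on these libraries where they do the work, as an engineer would, in place of code of your own. Each camera call takes 0.05 s, during which the arm holds its last target. There are 200 camera calls.

## Working session

There is one attempt and no reset: what is moved stays moved. The work goes in short steps, Python scripts to look and compute and a shell command to move; the robot and the scene stay as the last step left them, time stands still between calls to the robot, and variables do not carry over. Pictures are saved under pics/ and viewed, about 8 in all and at most 12, crops included, and the job is handed in when it is done.

```bash
ls; mkdir -p pics
cat > h.py <<'E'
import numpy as np,cv2
from workcell import bot
def cam(n):
    im,d=bot.camera(n); return im,d
def cloud(n,d):
    m=bot.camera_model(n);K=np.array([[m['fx'],0,m['cx']],[0,m['fy'],m['cy']],[0,0,1.]])
    v,u=np.mgrid[0:400,0:640]
    p=np.stack([u,v],-1).reshape(-1,1,2).astype(np.float64)
    s=cv2.undistortPoints(p,K,np.array([m['k1'],0,0,0,0.])).reshape(400,640,2)
    P=np.dstack([s*d[...,None],d])
    R=cv2.Rodrigues(np.array(m['rvec'],float))[0]
    W=(P-np.array(m['tvec'],float))@R
    W[d<=0]=np.nan
    return W
E
cat > a.py <<'E'
from h import *
for n in('scene','top'):
    im,d=cam(n);cv2.imwrite(f'pics/{n}0.png',im[...,::-1]);W=cloud(n,d);np.save(f'{n}.npy',W);np.save(f'{n}im.npy',im)
    for l in('chamber','lid','lid_tab','clamp','clamp_grip','carrier_mid','tip_box','bottle','beaker'):
        for r in bot.regions_of(n,l)[:3]:
            m=r['pixels'];p=W[m];p=p[~np.isnan(p[:,0])]
            print(n,l,round(r['conf'],2),np.round(r['point']),m.sum(),np.round(np.median(p,0),3),np.round(np.percentile(p,2,0),3),np.round(np.percentile(p,98,0),3),im[m].mean(0).round())
print(bot.get_obs()['time'])
E
python3 a.py; cat pics/scene0.png | wc -c; python3 -c "
import cv2,numpy as np
cv2.imwrite('pics/both.png',np.vstack([cv2.imread('pics/scene0.png')[:300],cv2.imread('pics/top0.png')[:300]]))"
```

```text
pics
scene chamber 0.68 [208. 302.] 11211 [0.607 0.02  0.174] [ 0.456 -0.133  0.007] [0.659 0.128 0.302] [105. 103. 106.]
scene lid 0.69 [198. 291.] 7449 [ 0.612 -0.006  0.213] [ 0.566 -0.131  0.114] [0.66  0.102 0.312] [110. 110. 111.]
scene lid_tab 0.67 [195. 296.] 7331 [ 0.612 -0.005  0.214] [ 0.568 -0.129  0.116] [0.66  0.102 0.31 ] [110. 109. 111.]
scene clamp 0.96 [202. 353.] 461 [0.533 0.112 0.213] [0.456 0.054 0.039] [0.545 0.13  0.258] [106.  69.  70.]
scene clamp_grip 0.66 [204. 357.] 445 [0.533 0.112 0.214] [0.455 0.018 0.101] [0.545 0.129 0.258] [108.  70.  71.]
scene carrier_mid 0.97 [139. 307.] 462 [ 0.332 -0.267  0.033] [ 0.274 -0.302  0.013] [ 0.396 -0.21   0.082] [71. 51. 95.]
scene carrier_mid 0.78 [155. 246.] 455 [ 0.529 -0.327  0.033] [ 0.482 -0.372  0.005] [ 0.551 -0.297  0.082] [ 92.  96. 109.]
scene carrier_mid 0.73 [195. 292.] 7382 [ 0.612 -0.005  0.214] [ 0.568 -0.13   0.116] [0.66  0.102 0.31 ] [110. 110. 111.]
scene tip_box 0.91 [296. 435.] 2322 [0.49  0.339 0.063] [0.433 0.274 0.007] [0.528 0.396 0.066] [ 44. 117.  69.]
scene tip_box 0.33 [203. 353.] 427 [
[... 1094 characters left out ...]
.]
top carrier_mid 0.59 [286. 426.] 1730 [ 0.343 -0.268  0.031] [ 0.284 -0.321  0.012] [ 0.401 -0.218  0.081] [61. 43. 89.]
top tip_box 0.79 [236. 170.] 1986 [0.476 0.328 0.063] [ 0.43   0.27  -0.001] [0.524 0.394 0.068] [50. 99. 62.]
top tip_box 0.29 [193. 321.] 12186 [ 0.563 -0.028  0.049] [ 0.458 -0.172  0.003] [0.659 0.108 0.292] [86. 83. 87.]
top bottle 0.96 [138. 201.] 846 [0.694 0.244 0.097] [0.672 0.221 0.012] [0.729 0.278 0.142] [55. 48. 48.]
top bottle 0.62 [220. 441.] 1646 [ 0.503 -0.311  0.031] [ 0.461 -0.373  0.003] [ 0.548 -0.256  0.08 ] [ 95.  96. 108.]
top beaker 0.72 [131. 440.] 889 [ 0.714 -0.321  0.056] [ 0.675 -0.344  0.002] [ 0.739 -0.28   0.098] [98. 95. 92.]
1.0
327627
```

View pics/scene0.png

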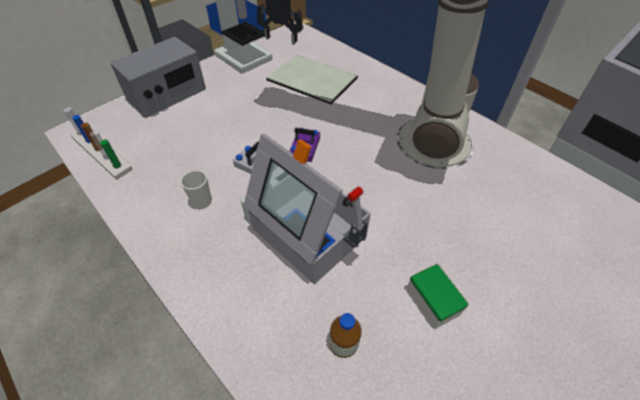

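View pics/top0.png

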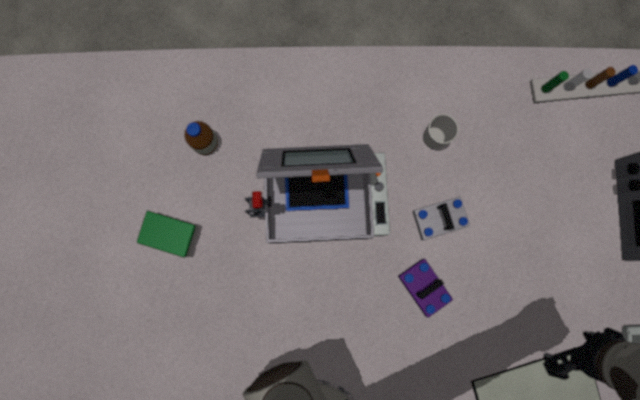

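```bash
cat > b.py <<'E'
from h import *
from scipy.spatial.transform import Rotation as Ro
for n in('top','scene'):
    W=np.load(f'{n}.npy');im=np.load(f'{n}im.npy').astype(int)
    x,y,z=W[...,0],W[...,1],W[...,2];r,g,b=im[...,0],im[...,1],im[...,2]
    rim=(z>.099)&(z<.111)&(x>.43)&(x<.64)&(y>-.16)&(y<.14)
    p=W[rim];print(n,'rim',len(p),p.min(0).round(3),p.max(0).round(3))
    rc=cv2.minAreaRect(p[:,:2].astype(np.float32));print(rc)
    f=[]
    for y0 in np.arange(-.12,.1,.02):
        q=p[(abs(p[:,1]-y0)<.01)]
        if len(q): f.append((y0,np.percentile(q[:,0],5)))
    f=np.array(f);print('front x(y)',f.round(3).tolist())
    s=[]
    for x0 in np.arange(.46,.62,.02):
        q=p[abs(p[:,0]-x0)<.01]
        if len(q): s.append((x0,q[:,1].min(),q[:,1].max()))
    print('sides',np.round(s,3).tolist())
    bl=(b>r+35)&(b>g+15)&(x>.48)&(x<.68)&(abs(y)<.13)&(z<.05)
    q=W[bl]
    if len(q): print('blue',len(q),cv2.minAreaRect(q[:,:2].astype(np.float32)),np.median(q[:,2]))
    # lid plane
    l=(z>.13)&(z<.29)&(x>.53)&(x<.68)&(y>-.12)&(y<.07)
    q=W[l]
    A=np.c_[q[:,1:],np.ones(len(q))]
    for _ in range(5):
        c=np.linalg.lstsq(A,q[:,0],rcond=None)[0];e=abs(q[:,0]-A@c);k=e<max(.004,np.median(e)*2);A,q=A[k],q[k]
    print('lid x=ay+bz+c',c.round(4),len(q),'angle',np.arctan2(1,-c[1]),'yaw',-np.arctan(c[0])*57.3)
    o=(r>g+50)&(g>b+20)&(z>.2)&(x>.4)&(x<.7)&(abs(y)<.1);print('tab',o.sum(),np.median(W[o],0).round(3))
    h=(r>100)&(g<50)&(z>.18)&(y>.03)&(y<.2)&(x<.65);q=W[h];print('handle',h.sum(),q.mean(0).round(3),q.min(0).round(3),q.max(0).round(3))
    c=(x>.43)&(x<.58)&(y>-.4)&(y<-.24)
    q=W[c&(z>.026)&(z<.034)];print('carrier',len(q),cv2.minAreaRect(q[:,:2].astype(np.float32)))
    q=W[c&(z>.068)];rc=cv2.minAreaRect(q[:,:2].astype(np.float32));print('bar',len(q),rc,q.mean(0).round(3))
o=bot.get_obs();print(o['ee_pos'],o['tcp_rot'],o['opening'],Ro.from_euler('xyz',o['tcp_rot'],degrees=True).as_matrix().round(3))
E
python3 b.py
```

```text
top rim 737 [ 0.453 -0.158  0.099] [0.604 0.134 0.111]
((0.527702808380127, -0.01287931203842163), (0.14461417496204376, 0.29458004236221313), 1.9537367820739746)
front x(y) [[-0.12, 0.46], [-0.1, 0.459], [-0.08, 0.459], [-0.06, 0.457], [-0.04, 0.457], [-0.02, 0.456], [0.0, 0.456], [0.02, 0.456], [0.04, 0.454], [0.06, 0.455], [0.08, 0.453]]
sides [[0.46, -0.141, 0.097], [0.48, -0.141, 0.097], [0.5, -0.14, 0.132], [0.52, -0.138, 0.134], [0.54, -0.139, 0.103], [0.56, -0.158, 0.103], [0.58, -0.158, 0.1], [0.6, -0.136, 0.1]]
blue 462 ((0.5716454386711121, -0.018265925347805023), (0.07902278751134872, 0.15317615866661072), 1.5316367149353027) 0.018877769489468336
lid x=ay+bz+c [-0.0344 -0.4555  0.7138] 2065 angle 1.1433559854502415 yaw 1.9701468982701935
tab 146 [ 0.564 -0.02   0.324]
handle 107 [0.533 0.104 0.256] [0.518 0.096 0.25 ] [0.546 0.111 0.261]
carrier 957 ((0.5043895840644836, -0.31662890315055847), (0.07648827880620956, 0.11941546946763992), 15.43324089050293)
bar 199 ((0.5045257210731506, -0.31787511706352234), (0.06384602189064026, 0.01578705571591854), 16.50951385498047) [ 
[... 496 characters left out ...]
45, 0.03067054972052574), 28.847660064697266) 0.019749007679651657
lid x=ay+bz+c [-0.0344 -0.4507  0.7088] 4472 angle 1.1474013955597047 yaw 1.9728479302184212
tab 264 [ 0.569 -0.015  0.311]
handle 95 [0.534 0.108 0.255] [0.518 0.1   0.246] [0.546 0.115 0.261]
carrier 168 ((0.5121312141418457, -0.3377942144870758), (0.07233931869268417, 0.07406756281852722), 17.96297836303711)
bar 92 ((0.5034826993942261, -0.31635114550590515), (0.06206042319536209, 0.016696924343705177), 12.909963607788086) [ 0.508 -0.313  0.078]
[ 0.23018162 -0.49950702  0.23127932] [-8.99999863e+01  1.85009644e-03 -6.52601311e+01] 0.08536292891579753 [[ 0.418 -0.     0.908]
 [-0.908  0.     0.418]
 [-0.    -1.     0.   ]]
```

```bash
cat > t.py <<'E'
import sys,numpy as np
from scipy.spatial.transform import Rotation as Ro
from workcell import bot
def target(g,tilt,yaw,back=0,jaw='y'):
    t,h=np.radians([tilt,yaw]);u=np.array([np.cos(h),np.sin(h),0]);v=np.array([-np.sin(h),np.cos(h),0])
    y=np.sin(t)*u-np.cos(t)*np.array([0,0,1]);x=-v if jaw=='y' else np.cross(y,-v)
    return np.array(g)+y*(.019-back), np.c_[x,y,np.cross(x,y)]
def rows(g,tilt,yaw,back=0,jaw='y'):
    p,R=target(g,tilt,yaw,back,jaw);o=bot.get_obs()
    R0=Ro.from_euler('xyz',o['tcp_rot'],degrees=True)
    rv=(Ro.from_matrix(R)*R0.inv()).as_rotvec(degrees=True)
    print('tcp',p.round(4),'shift',((p-o['ee_pos'])/.025).round(2),'turn',(rv/5).round(2),'now',o['ee_pos'].round(4),o['opening'],o['wrist_force'].round(1),o['time'])
E
python3 - <<'E'
from t import *
rows([.5045,-.317,.072],35,15.5,.1)
from h import *
W=np.load('top.npy');im=np.load('topim.npy').astype(int)
x,y,z=W[...,0],W[...,1],W[...,2];r,g,b=im[...,0],im[...,1],im[...,2]
bl=(b>r+25)&(b>g+10)&(x>.48)&(x<.68)&(abs(y)<.13)&(z<.05)
p=W[bl];c,s=np.cos(.0346),np.sin(.0346);d=p[:,:2]-[.555,-.02]
X=d@[c,s];Y=d@[-s,c]
print(np.histogram(X,np.arange(-.04,.09,.005)));print(np.histogram(Y,np.arange(-.095,.1,.005)))
E
```

```text
tcp [ 0.4597 -0.3294  0.1384] shift [ 9.18  6.8  -3.72] turn [ 2.41 -6.58 -1.79] now [ 0.2302 -0.4995  0.2313] 0.08536292891579753 [0.5 0.3 0.4] 1.0
(array([  0,   0,   0,  73, 132,  92,  23,  19,  19,  23,  22,  19,  21,
        17,  14,  16,  16,  14,  16,   8,   0,   0,   0,   0,   0]), array([-4.00000000e-02, -3.50000000e-02, -3.00000000e-02, -2.50000000e-02,
       -2.00000000e-02, -1.50000000e-02, -1.00000000e-02, -5.00000000e-03,
       -2.08166817e-17,  5.00000000e-03,  1.00000000e-02,  1.50000000e-02,
        2.00000000e-02,  2.50000000e-02,  3.00000000e-02,  3.50000000e-02,
        4.00000000e-02,  4.50000000e-02,  5.00000000e-02,  5.50000000e-02,
        6.00000000e-02,  6.50000000e-02,  7.00000000e-02,  7.50000000e-02,
        8.00000000e-02,  8.50000000e-02]))
(array([ 0,  0,  0,  8, 68, 68,  9,  8, 10, 10, 10,  9, 10, 11,  9,  8,  9,
        8, 10, 10, 10, 10, 10, 10, 10, 11,  8, 10, 10, 10, 10,  9, 55, 69,
       27,  0,  0,  0]), array([-9.50000000e-02, -9.00000000e-02, -8.50000000e-02, -8.00000000e-02,
       -7.50000000e-02, -7.00000000e-02, -6.50000000e-02, -6.00000000e-02,
       -5.50000000e-02, -5.00000000e-02, -4.50000000e-02, -4.00000000e-02,
       -3.50000000e-02, -3.00000000e-02, -2.50000000e-02, -2.00000000e-02,
       -1.50000000e-02, -1.00000000e-02, -5.00000000e-03,  8.32667268e-17,
        5.00000000e-03,  1.00000000e-02,  1.50000000e-02,  2.00000000e-02,
        2.50000000e-02,  3.00000000e-02,  3.50000000e-02,  4.00000000e-02,
        4.50000000e-02,  5.00000000e-02,  5.50000000e-02,  6.00000000e-02,
        6.50000000e-02,  7.00000000e-02,  7.50000000e-02,  8.00000000e-02,
        8.50000000e-02,  9.00000000e-02,  9.50000000e-02]))
```

```bash
python3 -m jog '[[0,2,1.4,-0.7,0.5,-1.3,-0.35],[0,4,2.7,-1.5,1,-2.6,-0.7],[0,6,4.1,-2.2,1.5,-4,-1.1],[0,7.6,5.4,-3,2,-5.3,-1.45],[0,9.18,6.8,-3.72,2.41,-6.58,-1.79]]'; python3 -m jog '[[0,0,0,0,0,0,0],[0,0,0,0,0,0,0]]'; python3 -c "
from t import *
rows([.5045,-.317,.072],35,15.5,.1)
rows([.5045,-.317,.072],35,15.5,0)"
```

```text
time: 1.5
ee_pos: [0.424, -0.3593, 0.1547]
tcp_rot: [-54.7, 0.0, -74.6]
wrist_force: [0.7, -0.7, 0.6]
opening: 0.0856
time: 1.7
ee_pos: [0.4224, -0.3591, 0.1541]
tcp_rot: [-55.1, 0.0, -74.4]
wrist_force: [0.6, -0.8, 1.4]
opening: 0.0852
tcp [ 0.4597 -0.3294  0.1384] shift [ 1.49  1.19 -0.63] turn [-0.   -0.01 -0.01] now [ 0.4224 -0.3591  0.1541] 0.08515497668892776 [ 0.6 -0.8  1.4] 1.7
tcp [ 0.515  -0.3141  0.0564] shift [ 3.7   1.8  -3.91] turn [-0.   -0.01 -0.01] now [ 0.4224 -0.3591  0.1541] 0.08515497668892776 [ 0.6 -0.8  1.4] 1.7
```

```bash
python3 -m jog '[[0,1.5,1.2,-0.6,0,0,0],[0,1.5,1.2,-0.6,0,0,0],[0,2.6,1.5,-2.2,0,0,0],[0,3.7,1.8,-3.9,0,0,0],[0,3.7,1.8,-3.9,0,0,0]]'; python3 -m jog '[[0,0,0,0,0,0,0],[0,0,0,0,0,0,0]]'
python3 - <<'E'
from t import *
rows([.5045,-.317,.072],35,15.5,0)
from h import *
im,d=cam('scene');cv2.imwrite('pics/s1.png',cv2.resize(im[90:240,190:390,::-1],None,fx=3,fy=3))
E
```

```text
time: 2.2
ee_pos: [0.5154, -0.3139, 0.0532]
tcp_rot: [-55.2, 0.2, -74.4]
wrist_force: [-1.4, 0.8, 0.0]
opening: 0.0856
time: 2.4
ee_pos: [0.5158, -0.3169, 0.06]
tcp_rot: [-54.9, -0.2, -74.5]
wrist_force: [-0.0, -1.0, 0.1]
opening: 0.0856
tcp [ 0.515  -0.3141  0.0564] shift [-0.03  0.11 -0.14] turn [0.03 0.02 0.01] now [ 0.5158 -0.3169  0.06  ] 0.08555520521589857 [-0.  -1.   0.1] 2.4
```

View pics/s1.png

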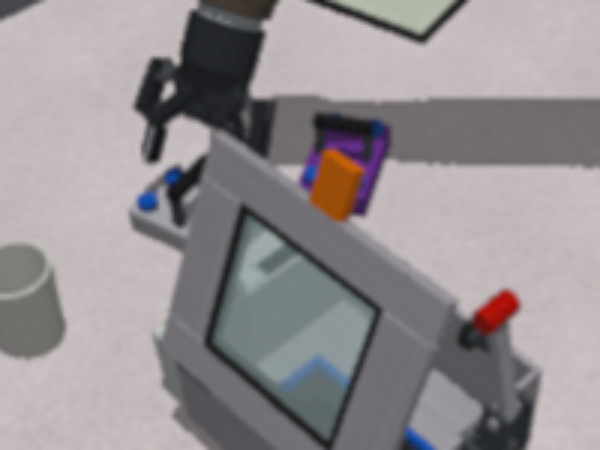

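The gripper (crop ~200,100) straddles the black bridge handle of the silver carrier (~185,190), and the purple look-alike (~345,165) is clear of it. Closing.

```bash
python3 -m jog '[[0,0,0,-0.1,0,0,0],[0.5,0,0,-0.1,0,0,0],[1,0,0,-0.1,0,0,0],[1,0,0,-0.1,0,0,0],[1,0,0,-0.1,0,0,0]]' 90; python3 -m jog '[[1,0,0,0,0,0,0],[1,0,0,0,0,0,0],[1,0,0,0,0,0,0],[1,0,0,0,0,0,0],[1,0,0,0,0,0,0]]';python3 -m jog '[[1,0,0,0.3,0,0,0],[1,0,0,0.6,0,0,0],[1,0,0,1,0,0,0],[1,0,0,1,0,0,0]]'; python3 -m jog '[[1,0,0,0,0,0,0]]'
```

```text
time: 2.95
ee_pos: [0.5152, -0.3151, 0.055]
tcp_rot: [-55.0, -0.0, -74.5]
wrist_force: [0.1, -0.3, 0.9]
opening: 0.0282
time: 3.45
ee_pos: [0.5152, -0.3149, 0.0549]
tcp_rot: [-55.0, 0.0, -74.5]
wrist_force: [-1.8, 1.8, 2.1]
opening: 0.0132
time: 3.85
ee_pos: [0.5159, -0.3158, 0.082]
tcp_rot: [-54.9, -0.1, -74.5]
wrist_force: [0.1, 0.0, -3.0]
opening: 0.0125
time: 3.95
ee_pos: [0.5154, -0.3152, 0.0803]
tcp_rot: [-55.0, -0.0, -74.5]
wrist_force: [-1.0, -0.3, -4.5]
opening: 0.0128
```

```bash
python3 -m jog '[[1,0,0,0.8,0,0,0],[1,-0.2,0.3,2,0,0,0],[1,-0.5,0.6,3.2,0,0,-0.2],[1,-0.8,1.2,4.2,0,0,-0.4],[1,-1,2,4.2,0,0,-0.6]]'; python3 -m jog '[[1,0,1,0,0,0,-0.4],[1,0.2,2.1,0,0,0,-0.8],[1,0.4,3.3,0,0,0,-1.2],[1,0.6,4.5,0,0,0,-1.6],[1,0.8,5.6,0,0,0,-2.1]]'; python3 -m jog '[[1,0.2,1.2,0,0,0,0],[1,0.3,2.3,0,0,0,0],[1,0.4,3.3,0,0,0,0],[1,0.5,4,0,0,0,0],[1,0.5,4.2,0,0,0,0]]';python3 -m jog '[[1,0,0,0,0,0,0],[1,0,0,0,0,0,0],[1,0,0,0,0,0,0]]'
python3 - <<'E'
from t import *
rows([.515,-.018,.202],35,2,0)
from h import *
im,d=cam('scene');cv2.imwrite('pics/s2.png',cv2.resize(im[90:290,180:400,::-1],None,fx=3,fy=3))
im,d=cam('top');W=cloud('top',d)
x,y,z=W[...,0],W[...,1],W[...,2]
m=(x>.43)&(x<.6)&(abs(y)<.11)&(z>.14)&(z<.19);q=W[m];print(len(q),q.min(0),q.max(0),cv2.minAreaRect(q[:,:2].astype(np.float32)))
cv2.imwrite('pics/t2.png',cv2.resize(im[120:280,220:420,::-1],None,fx=3,fy=3))
E
```

```text
time: 4.45
ee_pos: [0.491, -0.266, 0.1889]
tcp_rot: [-54.8, -0.2, -77.6]
wrist_force: [0.5, -0.3, -2.4]
opening: 0.0123
time: 4.95
ee_pos: [0.5099, -0.1239, 0.1844]
tcp_rot: [-55.0, 0.0, -88.1]
wrist_force: [0.7, 0.4, -2.7]
opening: 0.0131
time: 5.45
ee_pos: [0.5225, -0.0182, 0.1843]
tcp_rot: [-55.0, 0.0, -87.9]
wrist_force: [-0.7, 0.0, -3.3]
opening: 0.0129
time: 5.75
ee_pos: [0.5226, -0.0209, 0.1846]
tcp_rot: [-55.0, -0.0, -88.1]
wrist_force: [-0.2, -0.2, -3.1]
opening: 0.0128
tcp [ 0.5259 -0.0176  0.1864] shift [0.13 0.13 0.07] turn [ 0.   -0.    0.01] now [ 0.5226 -0.0209  0.1846] 0.012815874430808432 [-0.2 -0.2 -3.1] 5.75
868 [ 0.48822    -0.08245586  0.15226769] [0.55181619 0.03721168 0.173426  ] ((0.5203577876091003, -0.022840090095996857), (0.06187993288040161, 0.12011993676424026), 2.721275806427002)
```

View pics/s2.png

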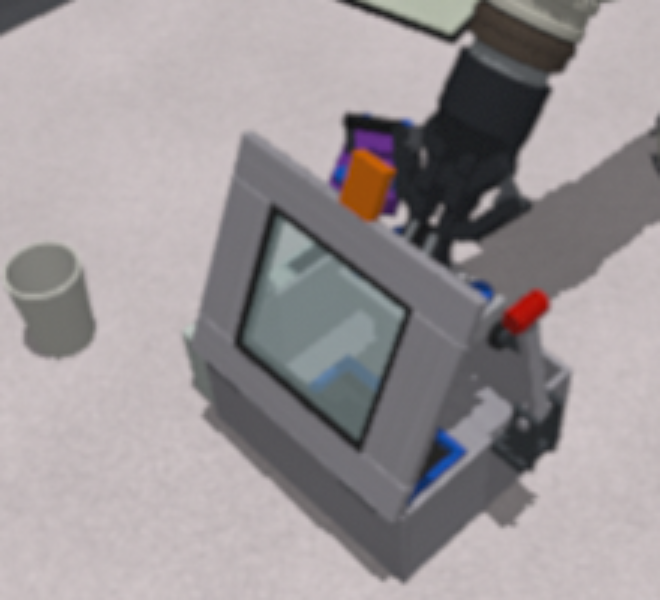

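View pics/t2.png

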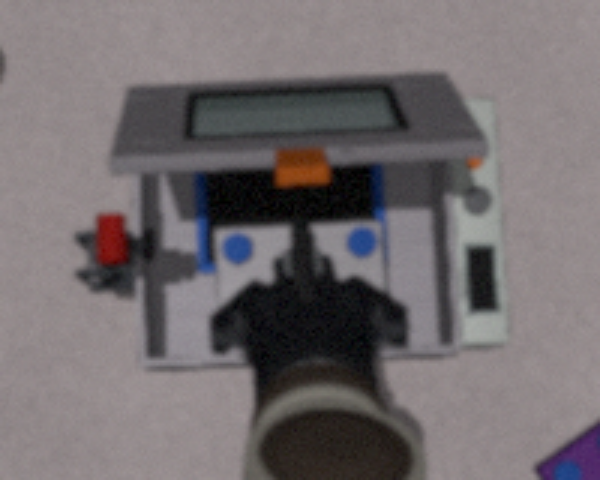

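The carrier hangs level and square in front of the open lid (blue caps at ~238,248 and 360,242 in the top crop), with the blue bay frame behind it and a little left of centre. Lowering it, then moving it in.

```bash
python3 -m jog '[[1,0.1,0.15,-0.8,0,0,0],[1,0.2,0.15,-1.7,0,0,0],[1,0.3,0.15,-2.6,0,0,0],[1,0.3,0.15,-3.4,0,0,0],[1,0.3,0.15,-3.7,0,0,0]]'; python3 -m jog '[[1,0,0,0,0,0,0],[1,0.5,0,0,0,0,0],[1,1.1,0,0,0,0,0],[1,1.7,0,0,0,0,0],[1,2.2,0,0,0,0,0]]'; python3 -m jog '[[1,0.3,0,0,0,0,0],[1,0.4,0,0,0,0,0],[1,0.4,0,0,0,0,0],[1,0.4,0,0,0,0,0]]'
python3 - <<'E'
from t import *
rows([.5855,-.0175,.080],35,2,0)
from h import *
im,d=cam('top');W=cloud('top',d);np.save('W3.npy',W);np.save('im3.npy',im)
cv2.imwrite('pics/t3.png',cv2.resize(im[120:280,220:420,::-1],None,fx=3,fy=3))
E
```

```text
time: 6.35
ee_pos: [0.5291, -0.0167, 0.0895]
tcp_rot: [-55.2, 0.0, -88.0]
wrist_force: [-0.6, -0.3, -3.7]
opening: 0.0125
time: 6.85
ee_pos: [0.5869, -0.0166, 0.0944]
tcp_rot: [-54.9, -0.0, -88.0]
wrist_force: [-0.5, -0.5, -3.7]
opening: 0.0125
time: 7.25
ee_pos: [0.5949, -0.0163, 0.0925]
tcp_rot: [-55.0, -0.0, -88.0]
wrist_force: [-0.7, -0.4, -3.4]
opening: 0.0125
tcp [ 0.5964 -0.0171  0.0644] shift [ 0.06 -0.03 -1.12] turn [ 0. -0.  0.] now [ 0.5949 -0.0163  0.0925] 0.012520243814613535 [-0.7 -0.4 -3.4] 7.25
```

View pics/t3.png

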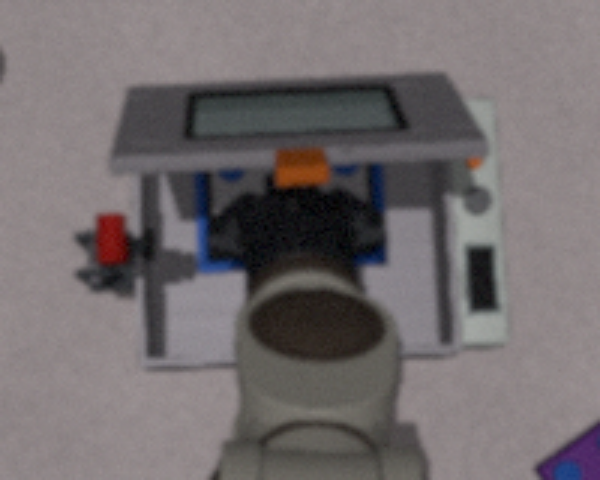

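Run:
```python
from h import *
W=np.load('W3.npy');im=np.load('im3.npy').astype(int)
x,y,z=W[...,0],W[...,1],W[...,2];r,g,b=im[...,0],im[...,1],im[...,2]
c,s=np.cos(.0346),np.sin(.0346);X=(x-.555)*c+(y+.02)*s;Y=-(x-.555)*s+(y+.02)*c
m=(z>.055)&(z<.078)&(X>-.03)&(X<.08)&(abs(Y)<.09)
for lo in np.arange(-.02,.05,.01):
    k=m&(X>lo)&(X<lo+.01)
    if k.sum(): print(lo.round(2),k.sum(),Y[k].min().round(4),Y[k].max().round(4),np.median(z[k]).round(4))
q=W[m&(abs(Y)>.045)&(X<.04)];print(len(q))
A=np.c_[q[:,:2],np.ones(len(q))];print(np.linalg.lstsq(A,q[:,2],rcond=None)[0])
k=m&(abs(Y)>.05);print('X min',np.percentile(X[k],[0,1,5]).round(4))
bl=(b>r+25)&(b>g+10)&(z<.035)&(X>-.04)&(X<.08)&(abs(Y)<.1);print('blue Y',Y[bl].min(),Y[bl].max(),X[bl].min())
```

```text
0.02 37 -0.0584 0.0603 0.0661
0.03 121 -0.0588 0.0597 0.0676
0.04 127 -0.0598 0.0594 0.0689
0.05 12 -0.0319 0.0589 0.0676
90
[0.1022457  0.00624696 0.00710005]
X min [0.0204 0.0205 0.0229]
blue Y -0.07486213764000921 0.07812214438001983 -0.022329641087527156
```

```bash
python3 -m jog '[[1,0.05,0.05,-0.4,0,0,0],[1,0.05,0.05,-0.7,0,0,0],[1,0.05,0.05,-0.9,0,0,0],[1,0.05,0.05,-1,0,0,0],[1,0.05,0.05,-1.05,0,0,0]]';  python3 -m jog '[[1,0,0,-0.05,0,0,0],[1,0,0,-0.1,0,0,0],[1,0,0,-0.1,0,0,0]]' 30; python3 -m jog '[[1,0,0,-0.04,0,0,0],[1,0,0,-0.04,0,0,0],[1,0,0,-0.04,0,0,0]]'
```

```text
time: 7.8
ee_pos: [0.5963, -0.015, 0.0655]
tcp_rot: [-55.0, 0.0, -88.0]
wrist_force: [-0.8, -1.3, -3.7]
opening: 0.0126
time: 8.1
ee_pos: [0.5965, -0.0151, 0.0636]
tcp_rot: [-55.0, -0.0, -88.0]
wrist_force: [0.4, -0.4, -3.6]
opening: 0.0126
time: 8.4
ee_pos: [0.5967, -0.015, 0.063]
tcp_rot: [-55.0, -0.0, -88.0]
wrist_force: [0.7, -0.1, -2.1]
opening: 0.0127
```

```bash
python3 -m jog '[[1,0,0,-0.05,0,0,0],[1,0,0,-0.05,0,0,0],[1,0,0,-0.05,0,0,0]]'; python3 -m jog '[[1,0,0,-0.05,0,0,0],[1,0,0,-0.05,0,0,0],[1,0,0,-0.05,0,0,0]]' 20
```

```text
time: 8.7
ee_pos: [0.5974, -0.015, 0.0629]
tcp_rot: [-54.8, -0.0, -88.0]
wrist_force: [-0.9, 0.9, 6.9]
opening: 0.0128
time: 9.0
ee_pos: [0.598, -0.0151, 0.0629]
tcp_rot: [-54.7, -0.0, -88.0]
wrist_force: [-6.0, 0.9, 12.2]
opening: 0.0126
```

```bash
python3 -m jog '[[1,0,0,0.06,0,0,0],[0.8,0,0,0.06,0,0,0],[0.6,0,0,0.06,0,0,0],[0.5,0,0,0.06,0,0,0],[0.5,0,0,0.06,0,0,0]]' 20; python3 -m jog '[[0.4,-0.6,0,0.8,0,0,0],[0.4,-1.2,0,1.7,0,0,0],[0.4,-2.2,0,2.8,0,0,0],[0.4,-4,0,4.2,0,0,0],[0.4,-5.5,0,5.5,0,0,0]]';python3 -m jog '[[0.4,-1,0,2.5,0,0,0],[0.4,-1,0,3,0,0,0],[0.4,-1,0,3,0,0,0]]'
python3 - <<'E'
from t import *
rows([.5855,-.0175,.080],35,2,0)
from h import *
for n in('top','scene'):
    im,d=cam(n);W=cloud(n,d);np.save(n+'4.npy',W);np.save(n+'im4.npy',im)
im=np.load('topim4.npy');cv2.imwrite('pics/t4.png',cv2.resize(im[120:280,220:420,::-1],None,fx=3,fy=3))
E
```

```text
time: 9.5
ee_pos: [0.5963, -0.015, 0.0612]
tcp_rot: [-55.0, -0.0, -88.0]
wrist_force: [-0.2, 0.1, 0.2]
opening: 0.0427
time: 10.0
ee_pos: [0.4622, -0.0149, 0.195]
tcp_rot: [-55.1, 0.0, -88.0]
wrist_force: [2.1, 0.2, 1.4]
opening: 0.0516
time: 10.3
ee_pos: [0.4395, -0.0151, 0.2757]
tcp_rot: [-54.5, -0.1, -88.0]
wrist_force: [0.8, -0.2, 0.5]
opening: 0.0511
tcp [ 0.5964 -0.0171  0.0644] shift [ 6.28 -0.08 -8.45] turn [0.01 0.1  0.  ] now [ 0.4395 -0.0151  0.2757] 0.05112919489737337 [ 0.8 -0.2  0.5] 10.3
```

View pics/t4.png

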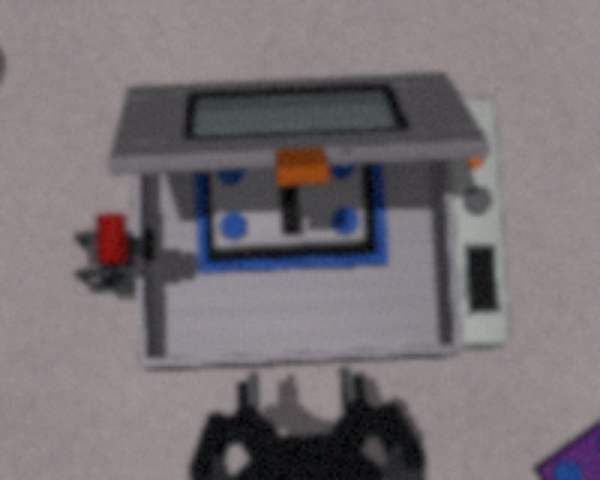

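The carrier sits inside the blue frame (block ~212–372, front edge row ~243). Checking its level, height and offset, and the tab.

Run:
```python
from h import *
W=np.load('top4.npy');im=np.load('topim4.npy').astype(int)
x,y,z=W[...,0],W[...,1],W[...,2];r,g,b=im[...,0],im[...,1],im[...,2]
c,s=np.cos(.0346),np.sin(.0346);X=(x-.555)*c+(y+.02)*s;Y=-(x-.555)*s+(y+.02)*c
m=(z>.03)&(z<.043)&(X>-.025)&(X<.07)&(abs(Y)<.075)
q=np.c_[X[m],Y[m]];print(len(q),'X',np.percentile(q[:,0],[0,2,50,100]).round(4),'Y',np.percentile(q[:,1],[0,1,50,99,100]).round(4))
A=np.c_[W[m][:,:2],np.ones(m.sum())];co=np.linalg.lstsq(A,W[m][:,2],rcond=None)[0];print('slopes',co, 'z',np.median(z[m]))
k=m&(b<r+15);e=[(v,X[k&(abs(Y-v)<.005)].min()) for v in np.arange(-.05,.06,.01) if (k&(abs(Y-v)<.005)).any()];print(np.round(e,4).tolist())
p=(z>.07)&(z<.1)&(abs(Y)<.02)&(X>-.02)&(X<.07);print('bar',X[p].min(),np.median(Y[p]),p.sum())
bl=(b>r+25)&(b>g+10)&(z<.028)&(X>-.04)&(X<.08)&(abs(Y)<.1);print('blue Y',Y[bl].min(),Y[bl].max(),X[bl].min())
for n in('top','scene'):
    W=np.load(n+'4.npy');im=np.load(n+'im4.npy').astype(int);r,g,b=im[...,0],im[...,1],im[...,2]
    o=(r>g+50)&(g>b+20)&(W[...,2]>.2)&(W[...,0]<.7)&(W[...,0]>.4)&(abs(W[...,1])<.1);q=W[o];print('tab',n,q.min(0).round(3),q.max(0).round(3),np.median(q,0).round(3))
from t import *
a=1.145
for a in (1.145,):
    X,Z=.1-.222*np.cos(a)+.006*np.sin(a),.105+.222*np.sin(a)+.006*np.cos(a)
    print('tab model',.555+X,-.02+X*.0346,Z)
```

```text
898 X [-0.0061 -0.0052  0.0239  0.0562] Y [-0.0586 -0.0569  0.0115  0.0604  0.0616]
slopes [0.00827176 0.00103328 0.03301188] z 0.03791089889159801
[[-0.05, -0.0055], [-0.04, -0.0052], [-0.03, -0.0059], [-0.02, -0.006], [-0.01, -0.0055], [0.0, -0.0051], [0.01, -0.005], [0.02, -0.006], [0.03, -0.0061], [0.04, -0.0056], [0.05, -0.0054]]
bar 0.000747559356757765 0.0017047731273753045 91
blue Y -0.07617046323480259 0.07828447951261228 -0.023399577282906224
tab top [ 0.556 -0.033  0.299] [ 0.578 -0.004  0.329] [ 0.564 -0.019  0.323]
tab scene [ 0.556 -0.033  0.291] [ 0.579 -0.001  0.329] [ 0.569 -0.015  0.311]
tab model 0.5687680185340873 -0.01952362655872058 0.3096559194659722
```

Run:
```python
from t import *
rows([.5685,-.0185,.310],35,2,.06)
rows([.5685,-.0185,.310],35,2,.010)
def tab(a): return np.array([.1-.222*np.cos(a)+.006*np.sin(a),.105+.222*np.sin(a)+.006*np.cos(a)])/.025
a=[1.145]
A=np.linspace(1.145,0,26)
for k in range(0,25,5):
    print([(tab(A[k+j])-tab(A[k])).round(2).tolist() for j in range(1,6)], A[k+5].round(3))
```

```text
tcp [ 0.545  -0.0193  0.3436] shift [ 4.23 -0.17  2.94] turn [0.   0.01 0.  ] now [ 0.4392 -0.0151  0.2702] 0.05136119914140206 [-1.1  0.3  0.1] 10.4
tcp [ 0.5737 -0.0183  0.3026] shift [ 5.38 -0.13  1.3 ] turn [0.   0.01 0.  ] now [ 0.4392 -0.0151  0.2702] 0.05136119914140206 [-1.1  0.3  0.1] 10.4
[[-0.37, -0.17], [-0.73, -0.35], [-1.09, -0.55], [-1.43, -0.77], [-1.77, -1.0]] 0.916
[[-0.32, -0.25], [-0.64, -0.51], [-0.94, -0.78], [-1.22, -1.07], [-1.5, -1.37]] 0.687
[[-0.26, -0.31], [-0.5, -0.64], [-0.73, -0.97], [-0.95, -1.32], [-1.15, -1.68]] 0.458
[[-0.18, -0.36], [-0.35, -0.74], [-0.49, -1.12], [-0.62, -1.5], [-0.73, -1.89]] 0.229
[[-0.09, -0.4], [-0.17, -0.8], [-0.23, -1.2], [-0.27, -1.6], [-0.29, -2.01]] 0.0
```

```bash
python3 -m jog '[[0.4,0.5,-0.1,1.8,0,0,0],[0.4,1.8,-0.17,2.9,0,0,0],[0.4,3.2,-0.17,2.95,0,0,0],[0.4,4.2,-0.17,2.95,0,0,0],[0.4,4.2,-0.17,2.95,0,0,0]]'; python3 -m jog '[[0.4,0,0,0,0,0,0]]'
python3 - <<'E'
from t import *
rows([.5685,-.0185,.310],35,2,.06)
rows([.5685,-.0185,.310],35,2,.010)
E
```

```text
time: 10.9
ee_pos: [0.5459, -0.0192, 0.3395]
tcp_rot: [-55.3, 0.0, -88.0]
wrist_force: [-1.3, 0.3, -1.2]
opening: 0.051
time: 11.0
ee_pos: [0.5439, -0.0192, 0.3408]
tcp_rot: [-55.2, 0.0, -88.0]
wrist_force: [-0.6, 0.2, 0.1]
opening: 0.0514
tcp [ 0.545  -0.0193  0.3436] shift [ 0.04 -0.    0.11] turn [-0.   -0.05 -0.  ] now [ 0.5439 -0.0192  0.3408] 0.0513924056563151 [-0.6  0.2  0.1] 11.0
tcp [ 0.5737 -0.0183  0.3026] shift [ 1.19  0.04 -1.53] turn [-0.   -0.05 -0.  ] now [ 0.5439 -0.0192  0.3408] 0.0513924056563151 [-0.6  0.2  0.1] 11.0
```

```bash
python3 -m jog '[[0.4,0.4,0.02,-0.5,0,0,0],[0.4,0.8,0.04,-1,0,0,0],[0.4,1.2,0.04,-1.5,0,0,0],[0.4,1.2,0.04,-1.5,0,0,0]]'; python3 -m jog '[[1,0,0,0,0,0,0],[1,0,0,0,0,0,0],[1,0,0,0,0,0,0],[1,0,0,0,0,0,0],[1,0,0,0,0,0,0]]' 30;  python3 -m jog '[[1,0,0,0,0,0,0],[1,0,0,0,0,0,0]]'
```

```text
time: 11.4
ee_pos: [0.5731, -0.0182, 0.3031]
tcp_rot: [-55.2, 0.0, -88.0]
wrist_force: [-0.5, 0.8, -0.5]
opening: 0.051
time: 11.9
ee_pos: [0.5738, -0.0181, 0.307]
tcp_rot: [-54.9, 0.0, -88.0]
wrist_force: [-4.9, 2.4, 1.9]
opening: 0.0314
time: 12.1
ee_pos: [0.5739, -0.0181, 0.307]
tcp_rot: [-54.9, 0.0, -88.0]
wrist_force: [-5.0, 3.3, 2.3]
opening: 0.0314
```

Tab gripped (opening 31 mm). Now the arc.

```bash
python3 -m jog '[[1,-0.37,-0.01,-0.17,0,0,0],[1,-0.73,-0.03,-0.35,0,0,0],[1,-1.09,-0.04,-0.55,0,0,0],[1,-1.43,-0.05,-0.77,0,0,0],[1,-1.77,-0.06,-1.0,0,0,0]]'; python3 -m jog '[[1,-0.32,-0.01,-0.25,0,0,0],[1,-0.64,-0.02,-0.51,0,0,0],[1,-0.94,-0.03,-0.78,0,0,0],[1,-1.22,-0.04,-1.07,0,0,0],[1,-1.5,-0.05,-1.37,0,0,0]]'
```

```text
time: 12.6
ee_pos: [0.5292, -0.0195, 0.2814]
tcp_rot: [-54.9, 0.0, -88.0]
wrist_force: [1.1, 5.3, 2.8]
opening: 0.0315
time: 13.1
ee_pos: [0.4917, -0.0206, 0.2473]
tcp_rot: [-54.9, 0.0, -87.9]
wrist_force: [-1.1, 5.8, 5.1]
opening: 0.0313
```

```bash
python3 -m jog '[[1,-0.26,-0.01,-0.31,0,0,0],[1,-0.5,-0.02,-0.64,0,0,0],[1,-0.73,-0.03,-0.97,0,0,0],[1,-0.95,-0.03,-1.32,0,0,0],[1,-1.15,-0.04,-1.68,0,0,0]]'; python3 -m jog '[[1,-0.18,0,-0.36,0,0,0],[1,-0.35,-0.01,-0.74,0,0,0],[1,-0.49,-0.02,-1.12,0,0,0],[1,-0.62,-0.02,-1.5,0,0,0],[1,-0.73,-0.02,-1.89,0,0,0]]'
python3 - <<'E'
from h import *
im,d=cam('scene');cv2.imwrite('pics/s5.png',cv2.resize(im[90:290,180:400,::-1],None,fx=3,fy=3))
E
```

```text
time: 13.6
ee_pos: [0.4625, -0.0215, 0.2051]
tcp_rot: [-54.9, 0.0, -87.9]
wrist_force: [-9.1, 6.9, 7.7]
opening: 0.0316
time: 14.1
ee_pos: [0.4437, -0.0221, 0.1565]
tcp_rot: [-55.1, 0.1, -88.0]
wrist_force: [-23.5, 7.8, 9.3]
opening: 0.0311
```

View pics/s5.png

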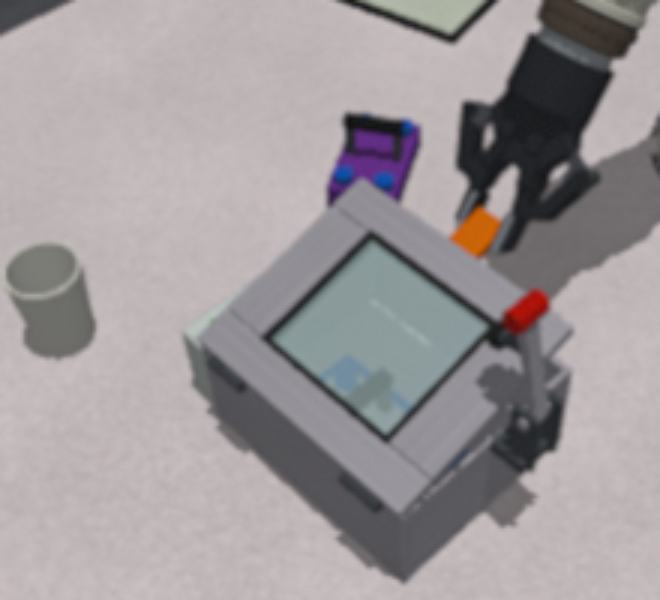

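The lid is nearly closed and the tab (~478,235) is still between the fingers; the carrier shows through the window. Fx of −23 N means my arc runs a few mm too far towards +x, so I'll ease it off in the last part.

```bash
python3 -m jog '[[1,-0.18,0,-0.35,0,0,0],[1,-0.28,-0.01,-0.7,0,0,0],[1,-0.36,-0.01,-1.05,0,0,0],[1,-0.42,-0.01,-1.4,0,0,0],[1,-0.45,-0.01,-1.7,0,0,0]]'; python3 -m jog '[[1,0,0,-0.1,0,0,0],[1,0,0,-0.2,0,0,0],[1,0,0,-0.25,0,0,0],[1,0,0,-0.25,0,0,0]]'
```

```text
time: 14.65
ee_pos: [0.4407, -0.0222, 0.1107]
tcp_rot: [-56.2, 0.4, -87.8]
wrist_force: [-31.4, 17.4, 5.8]
opening: 0.0315
time: 15.05
ee_pos: [0.4408, -0.0222, 0.1041]
tcp_rot: [-56.2, 0.4, -87.8]
wrist_force: [-21.9, 16.6, 1.1]
opening: 0.0313
```

```bash
python3 -m jog '[[1,-0.15,0,-0.08,0,0,0],[1,-0.15,0,-0.12,0,0,0],[1,-0.15,0,-0.12,0,0,0]]'; python3 -m jog '[[1,0,0,-0.12,0,0,0],[1,0,0,-0.12,0,0,0]]'
python3 - <<'E'
from h import *
im,d=cam('scene');W=cloud('scene',d);x,y,z=W[...,0],W[...,1],W[...,2]
m=(x>.47)&(x<.64)&(y>-.12)&(y<.06)&(z>.1)&(z<.16);q=W[m]
A=np.c_[q[:,:2],np.ones(len(q))];
for _ in range(6):
    c=np.linalg.lstsq(A,q[:,2],rcond=None)[0];e=abs(q[:,2]-A@c);k=e<max(.003,2*np.median(e));A,q=A[k],q[k]
print(c,len(q),c@[.5,-.02,1],c@[.63,-.02,1])
E
```

```text
time: 15.35
ee_pos: [0.4407, -0.0222, 0.1023]
tcp_rot: [-56.2, 0.4, -87.7]
wrist_force: [-15.7, 19.2, 0.1]
opening: 0.0312
time: 15.55
ee_pos: [0.4407, -0.0222, 0.0991]
tcp_rot: [-56.3, 0.4, -87.7]
wrist_force: [-13.9, 19.2, -1.1]
opening: 0.0314
[-0.00073056 -0.01637433  0.1165985 ] 3015 0.11656070837530831 0.11646573526252695
```

The lid reads flat (slope −0.0007, top at 116.5 mm), so it is shut. Releasing the tab and working out the clamp grasp.

```bash
python3 -m jog '[[0.6,0,0,0,0,0,0],[0.3,0,0,0,0,0,0],[0.3,0,0,0,0,0,0],[0.3,0,0,0,0,0,0],[0.3,0,0,0,0,0,0]]'; python3 -m jog '[[0.3,-0.6,0,0.8,0,0,0],[0.3,-1.2,0,2,0,0,0],[0.3,-1.6,0,3.8,0,0,0],[0.3,-1.6,0,5.8,0,0,0],[0.3,-1.6,0,7.6,0,0,0]]'
python3 - <<'E'
from h import *
from t import *
for n in('top','scene'):
    im,d=cam(n);W=cloud(n,d);x,y,z=W[...,0],W[...,1],W[...,2];im=im.astype(int);r,g,b=im[...,0],im[...,1],im[...,2]
    m=(x>.47)&(x<.64)&(y>-.12)&(y<.06)&(z>.09)&(z<.16);q=W[m];A=np.c_[q[:,:2],np.ones(len(q))]
    for _ in range(6):
        c=np.linalg.lstsq(A,q[:,2],rcond=None)[0];e=abs(q[:,2]-A@c);k=e<max(.003,2*np.median(e));A,q=A[k],q[k]
    print('lid',c.round(4),c@[.5,-.02,1])
    h=(r>90)&(g<60)&(z>.18)&(y>.03)&(y<.2)&(x<.65)&(x>.45);q=W[h];print('handle',h.sum(),q.mean(0).round(3),q.min(0).round(3),q.max(0).round(3))
rows([.532,.108,.251],0,2,.06,'x')
E
```

```text
time: 16.1
ee_pos: [0.4437, -0.0249, 0.1033]
tcp_rot: [-55.8, 0.1, -88.0]
wrist_force: [-0.1, 0.9, -0.3]
opening: 0.0601
time: 16.6
ee_pos: [0.4031, -0.0248, 0.2966]
tcp_rot: [-55.6, 0.1, -88.0]
wrist_force: [0.7, -0.7, 0.3]
opening: 0.0599
lid [-0.0151 -0.0098  0.1244] 0.11702623631963281
handle 119 [0.533 0.103 0.256] [0.518 0.094 0.25 ] [0.546 0.113 0.261]
lid [-0.0023 -0.0158  0.1177] 0.11683843500797228
handle 127 [0.534 0.107 0.254] [0.518 0.098 0.24 ] [0.545 0.115 0.26 ]
tcp [0.532 0.108 0.292] shift [ 5.11  5.31 -0.36] turn [  5.26   5.65 -17.4 ] now [ 0.4043 -0.0248  0.3011] 0.05996233990058522 [0.1 0.  0.1] 16.7
```

Run:
```python
from t import *
print(bot.get_obs()['q'])
import t
p,R=target([.532,.106,.25],0,2,.06,'x');o=bot.get_obs();R0=Ro.from_euler('xyz',o['tcp_rot'],degrees=True)
for s in(1,-1):
    Rt=R.copy();Rt[:,0]*=s;Rt[:,2]*=s
    # two-stage: tilt to vertical first (about chamber y), then yaw
    Rv=target([0,0,0],0,2)[1]
    print(s,(Ro.from_matrix(Rv)*R0.inv()).as_rotvec(degrees=True)/5,(Ro.from_matrix(Rt)*Ro.from_matrix(Rv).inv()).as_rotvec(degrees=True)/5)
```

```text
[ -7.23790976 -48.07939668 -27.85109675  75.73504118   5.29624263
 172.35041509]
1 [-0.24689456  6.9651588  -0.01103075] [ -0.  -0. -18.]
-1 [-0.24689456  6.9651588  -0.01103075] [ 0.  0. 18.]
```

```bash
python3 -m jog '[[0.2,0.8,0.4,0.2,0,1.4,0],[0.2,1.6,0.8,0.4,-0.1,2.8,0],[0.2,2.4,1.2,0.6,-0.15,4.2,0],[0.2,3,1.5,0.8,-0.2,5.6,0],[0.2,3,1.5,1,-0.25,6.97,0]]'; python3 -m jog '[[0.2,0.4,0.5,0,0,0,1.5],[0.2,0.8,1,0,0,0,3],[0.2,1.2,1.5,0,0,0,4.5],[0.2,1.6,2,0,0,0,6],[0.2,1.6,2.5,0,0,0,7.5]]'; python3 -m jog '[[0.2,0,0.3,0,0,0,1.5],[0.2,0,0.6,0,0,0,3],[0.2,0,0.9,0,0,0,4.5],[0.2,0,0.9,0,0,0,6],[0.2,0,0.9,0,0,0,7.5]]'; python3 -m jog '[[0.2,0,0,0,0,0,1.5],[0.2,0,0,0,0,0,2.8],[0.2,0,0,0,0,0,2.8]]'
python3 - <<'E'
from t import *
o=bot.get_obs();print(o['tcp_rot'],o['q'])
p=np.array([.532,.106,.25]);print('to',((p+[0,0,-.008]-o['ee_pos'])/.025).round(2),o['ee_pos'],o['opening'])
R0=Ro.from_euler('xyz',o['tcp_rot'],degrees=True);R=target(p,0,2,0,'x')[1];R[:,0]*=-1;R[:,2]*=-1
print((Ro.from_matrix(R)*R0.inv()).as_rotvec(degrees=True)/5)
E
```

```text
time: 17.2
ee_pos: [0.479, 0.0132, 0.3185]
tcp_rot: [-88.7, 0.1, -88.0]
wrist_force: [0.2, 0.7, 1.4]
opening: 0.0683
time: 17.7
ee_pos: [0.5191, 0.0754, 0.3172]
tcp_rot: [-88.5, 0.1, -50.2]
wrist_force: [0.1, -0.6, 0.6]
opening: 0.0683
time: 18.2
ee_pos: [0.5182, 0.0977, 0.3179]
tcp_rot: [-88.5, 0.1, -12.7]
wrist_force: [-0.5, 1.0, 0.2]
opening: 0.0682
time: 18.5
ee_pos: [0.5182, 0.0974, 0.3179]
tcp_rot: [-88.5, 0.1, 1.1]
wrist_force: [0.2, 0.0, -1.0]
opening: 0.0686
[-88.52037846   0.10597315   1.09002818] [  9.84898866   4.68964275  19.60675617 104.79648676   1.47849929
  98.76188536]
to [ 0.55  0.34 -3.04] [0.51824464 0.0974363  0.31792305] 0.06859244475197397
[-0.29524833 -0.02916486  0.18225787]
```

```bash
python3 -m jog '[[0.2,0.3,0.2,0,0,0,0.2],[0.2,0.55,0.34,-0.8,-0.3,0,0.2],[0.2,0.55,0.34,-1.8,-0.3,0,0.2],[0.2,0.55,0.34,-2.8,-0.3,0,0.2],[0.2,0.55,0.34,-3.25,-0.3,0,0.2]]'; python3 -m jog '[[0.2,0,0,0,0,0,0],[1,0,0,0,0,0,0],[1,0,0,0,0,0,0],[1,0,0,0,0,0,0],[1,0,0,0,0,0,0]]' 25;python3 -m jog '[[1,0,0,0,0,0,0],[1,0,0,0,0,0,0]]'
python3 - <<'E'
from h import *
im,d=cam('scene');cv2.imwrite('pics/s6.png',cv2.resize(im[90:290,180:400,::-1],None,fx=3,fy=3))
def g(c): return np.array([-.1*np.cos(c),.1*np.sin(c)])/.025
A=np.linspace(1.38,-.02,21)
for k in range(0,20,5): print([(g(A[k+j])-g(A[k])).round(2).tolist() for j in range(1,6)],A[k+5].round(2))
E
```

```text
time: 19.0
ee_pos: [0.5318, 0.1063, 0.2344]
tcp_rot: [-90.0, 0.3, 1.9]
wrist_force: [-0.7, -0.1, -0.3]
opening: 0.0682
time: 19.5
ee_pos: [0.5323, 0.1061, 0.2382]
tcp_rot: [-90.0, 0.1, 2.0]
wrist_force: [-1.8, -0.2, 5.9]
opening: 0.0313
time: 19.7
ee_pos: [0.5323, 0.1062, 0.2382]
tcp_rot: [-90.0, 0.0, 2.0]
wrist_force: [-1.4, -1.2, 6.1]
opening: 0.0315
[[-0.27, -0.06], [-0.54, -0.14], [-0.8, -0.24], [-1.06, -0.36], [-1.3, -0.5]] 1.03
[[-0.23, -0.15], [-0.46, -0.32], [-0.67, -0.5], [-0.87, -0.7], [-1.05, -0.91]] 0.68
[[-0.17, -0.22], [-0.32, -0.46], [-0.46, -0.7], [-0.57, -0.96], [-0.67, -1.22]] 0.33
[[-0.08, -0.27], [-0.14, -0.54], [-0.19, -0.82], [-0.21, -1.1], [-0.22, -1.38]] -0.02
```

View pics/s6.png

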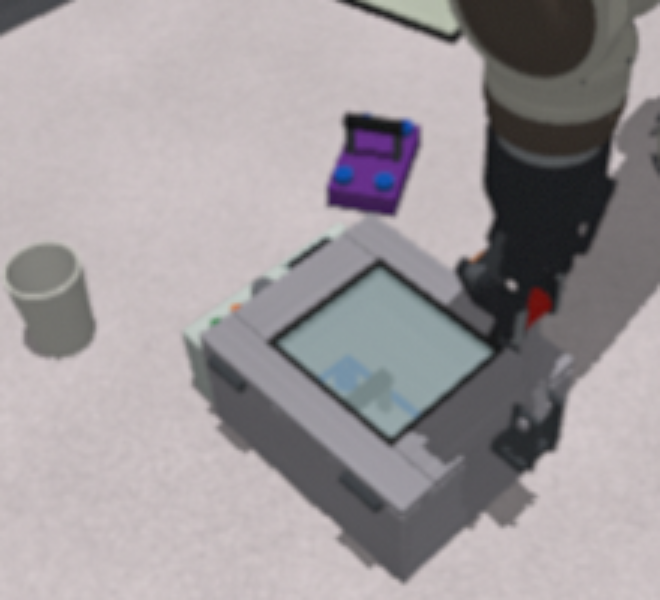

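The lid is flat and shut, and the red handle (~540,305) is held end to end (31 mm). Swinging it down.

```bash
python3 -m jog '[[1,0.01,-0.27,-0.06,0,0,0],[1,0.02,-0.54,-0.14,0,0,0],[1,0.03,-0.8,-0.24,0,0,0],[1,0.04,-1.06,-0.36,0,0,0],[1,0.05,-1.3,-0.5,0,0,0]]'; python3 -m jog '[[1,0.01,-0.23,-0.15,0,0,0],[1,0.02,-0.46,-0.32,0,0,0],[1,0.02,-0.67,-0.5,0,0,0],[1,0.03,-0.87,-0.7,0,0,0],[1,0.04,-1.05,-0.91,0,0,0]]'; python3 -m jog '[[1,0.01,-0.17,-0.22,0,0,0],[1,0.01,-0.32,-0.46,0,0,0],[1,0.02,-0.46,-0.7,0,0,0],[1,0.02,-0.57,-0.96,0,0,0],[1,0.02,-0.67,-1.22,0,0,0]]'
```

```text
time: 20.25
ee_pos: [0.5334, 0.0736, 0.2256]
tcp_rot: [-90.0, 0.1, 2.0]
wrist_force: [-2.7, 1.3, 7.2]
opening: 0.0311
time: 20.75
ee_pos: [0.5342, 0.0468, 0.2028]
tcp_rot: [-90.0, 0.1, 2.0]
wrist_force: [-4.2, -1.5, 7.2]
opening: 0.0315
time: 21.25
ee_pos: [0.5348, 0.0294, 0.1721]
tcp_rot: [-90.1, 0.1, 1.9]
wrist_force: [-3.0, -5.5, 5.7]
opening: 0.0313
```

```bash
python3 -m jog '[[1,0,-0.08,-0.27,0,0,0],[1,0,-0.14,-0.54,0,0,0],[1,0.01,-0.19,-0.82,0,0,0],[1,0.01,-0.21,-1.1,0,0,0],[1,0.01,-0.22,-1.38,0,0,0]]'; python3 -m jog '[[1,0,0,-0.05,0,0,0],[1,0,0,-0.1,0,0,0],[1,0,0,-0.1,0,0,0]]'
```

```text
time: 21.75
ee_pos: [0.5349, 0.0237, 0.1371]
tcp_rot: [-90.1, 0.1, 1.9]
wrist_force: [-2.9, -6.2, 4.3]
opening: 0.0311
time: 22.05
ee_pos: [0.5349, 0.0238, 0.1345]
tcp_rot: [-90.1, 0.2, 1.9]
wrist_force: [-3.4, -6.1, 2.0]
opening: 0.0316
```

```bash
python3 -m jog '[[0.5,0,0,0,0,0,0],[0.2,0,0,0,0,0,0],[0.2,0,0,0,0,0,0],[0.2,0,0,0,0,0,0]]'; python3 -m jog '[[0.2,0,0,0.8,0,0,0],[0.2,0,0,2,0,0,0],[0.2,-1,0,3.8,0,0,0],[0.2,-3,0,5,0,0,0],[0.2,-5,0,6,0,0,0]]';python3 -m jog '[[0.2,-2,0,0,0,0,0],[0.2,-2,0,0,0,0,0]]'
cat > chk.py <<'E'
from h import *
from t import *
for n in('top','scene'):
    im,d=cam(n);W=cloud(n,d);x,y,z=W[...,0],W[...,1],W[...,2];I=im.astype(int);r,g,b=I[...,0],I[...,1],I[...,2]
    m=(x>.47)&(x<.64)&(y>-.12)&(y<.06)&(z>.09)&(z<.13);q=W[m];A=np.c_[q[:,:2],np.ones(len(q))]
    for _ in range(6):
        c=np.linalg.lstsq(A,q[:,2],rcond=None)[0];e=abs(q[:,2]-A@c);k=e<max(.003,2*np.median(e));A,q=A[k],q[k]
    print(n,'lid',c.round(4),c@[.5,-.02,1])
    h=(r>90)&(g<60)&(z>.12)&(y>-.03)&(y<.2)&(x<.65)&(x>.45);q=W[h];print('handle',h.sum(),q.mean(0).round(4),q.min(0).round(3),q.max(0).round(4))
    for l in('tip_box','bottle','beaker'):
        for R in bot.regions_of(n,l)[:1]:
            p=W[R['pixels']];p=p[~np.isnan(p[:,0])];print(l,R['conf'],np.median(p,0).round(3))
    cv2.imwrite(f'pics/{n}_7.png',cv2.resize(im[90:290,180:400,::-1],None,fx=3,fy=3))
o=bot.get_obs();print(o['time'],o['ee_pos'],o['wrist_force'],o['opening'])
E
python3 chk.py
```

```text
time: 22.45
ee_pos: [0.5351, 0.0252, 0.1341]
tcp_rot: [-90.0, 0.2, 2.0]
wrist_force: [0.2, 0.3, 1.0]
opening: 0.0683
time: 22.95
ee_pos: [0.4228, 0.0252, 0.2783]
tcp_rot: [-90.0, 0.1, 2.0]
wrist_force: [0.3, 0.7, -0.0]
opening: 0.0683
time: 23.15
ee_pos: [0.3698, 0.0251, 0.2795]
tcp_rot: [-90.0, -0.1, 2.0]
wrist_force: [2.4, -0.0, 0.6]
opening: 0.0687
top lid [-0.0156 -0.0092  0.1249] 0.11725542443330071
handle 105 [0.5343 0.0247 0.1585] [0.52  0.016 0.149] [0.5485 0.033  0.1671]
tip_box 0.68 [0.476 0.327 0.063]
bottle 0.91 [0.694 0.244 0.097]
beaker 0.84 [ 0.715 -0.319  0.052]
scene lid [-0.0071 -0.0172  0.1203] 0.11709913366600613
handle 82 [0.5347 0.0284 0.1579] [0.517 0.02  0.145] [0.5478 0.0358 0.1637]
tip_box 0.97 [0.49  0.339 0.063]
bottle 0.95 [0.715 0.264 0.095]
beaker 0.72 [ 0.707 -0.294  0.064]
23.55 [0.37438535 0.02508733 0.27626082] [-0.15044292 -0.35382538  0.34157284] 0.06852587252615686
```

View pics/scene_7.png

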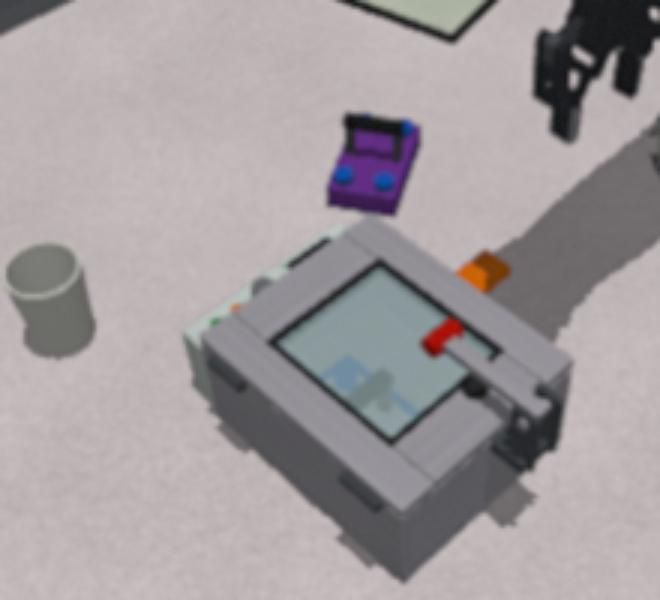

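The clamp lies over the shut lid, with the handle at ~442,337. My estimate is 0.01–0.03 rad; I'll press down gently with closed fingers to confirm it's on its stop.

```bash
python3 -m jog '[[1,2,0,0,0,0,0],[1,4,0,0,0,0,0],[1,6,0,-0.6,0,0,0],[1,6.4,0,-1.6,0,0,0],[1,6.4,0,-2.8,0,0,0]]'; python3 -m jog '[[1,0,0,-0.6,0,0,0],[1,0,0,-1.1,0,0,0],[1,0,0,-1.1,0,0,0],[1,0,0,-1.1,0,0,0]]'; python3 -m jog '[[1,0,0,-0.2,0,0,0],[1,0,0,-0.25,0,0,0],[1,0,0,-0.25,0,0,0]]'
```

```text
time: 24.05
ee_pos: [0.5361, 0.025, 0.2041]
tcp_rot: [-90.0, 0.3, 2.0]
wrist_force: [0.8, -0.4, 0.3]
opening: 0.0002
time: 24.45
ee_pos: [0.534, 0.0251, 0.1799]
tcp_rot: [-90.0, 0.1, 2.0]
wrist_force: [0.6, -0.3, 0.1]
opening: 0.0
time: 24.75
ee_pos: [0.5338, 0.0251, 0.1735]
tcp_rot: [-90.0, 0.1, 2.0]
wrist_force: [-0.6, 0.8, 0.3]
opening: 0.0
```

```bash
python3 -m jog '[[1,0,0,-0.2,0,0,0],[1,0,0,-0.4,0,0,0],[1,0,0,-0.4,0,0,0]]'; python3 -m jog '[[1,0,0,-0.1,0,0,0],[1,0,0,-0.2,0,0,0],[1,0,0,-0.2,0,0,0]]'; python3 -m jog '[[1,0,0,-0.05,0,0,0],[1,0,0,-0.1,0,0,0],[1,0,0,-0.1,0,0,0]]'
```

```text
time: 25.05
ee_pos: [0.5334, 0.0251, 0.1622]
tcp_rot: [-90.0, 0.2, 2.0]
wrist_force: [-0.1, 0.2, -0.7]
opening: 0.0
time: 25.35
ee_pos: [0.5339, 0.0251, 0.1597]
tcp_rot: [-90.0, 0.1, 2.0]
wrist_force: [-3.2, -0.2, 9.2]
opening: 0.0
time: 25.65
ee_pos: [0.5341, 0.0251, 0.1594]
tcp_rot: [-90.0, -0.1, 2.0]
wrist_force: [-8.2, -0.1, 23.4]
opening: 0.0001
```

The handle stops hard at TCP z = 0.159 (23 N, no further travel), which matches its top at angle 0. Retreating for a last check.

```bash
python3 -m jog '[[1,0,0,1,0,0,0],[1,0,0,2.5,0,0,0],[1,-1.5,0,4,0,0,0],[1,-3.5,0,5,0,0,0],[1,-5,0,5,0,0,0]]'; python3 -m jog '[[1,-1,0,0,0,0,0],[1,-1,0,0,0,0,0],[1,-1,0,0,0,0,0]]'; python3 chk.py; python3 -c "
from workcell import bot
print(bot.job_done())"
```

```text
time: 26.15
ee_pos: [0.4082, 0.0251, 0.2832]
tcp_rot: [-90.0, -0.0, 2.0]
wrist_force: [0.4, 0.3, 0.2]
opening: 0.0002
time: 26.45
ee_pos: [0.3839, 0.0251, 0.281]
tcp_rot: [-90.0, 0.1, 2.0]
wrist_force: [-0.1, 0.4, -0.1]
opening: -0.0001
top lid [-0.0149 -0.008   0.1245] 0.11715026612973786
handle 103 [0.5345 0.0247 0.1582] [0.52  0.018 0.151] [0.5486 0.033  0.1644]
tip_box 0.75 [0.477 0.328 0.063]
bottle 0.95 [0.694 0.245 0.095]
beaker 0.57 [ 0.714 -0.32   0.054]
scene lid [-0.0048 -0.0167  0.1189] 0.11687400922327326
handle 83 [0.5344 0.0283 0.1575] [0.517 0.02  0.148] [0.5478 0.0354 0.1621]
tip_box 0.82 [0.491 0.339 0.063]
bottle 0.76 [0.715 0.265 0.095]
beaker 0.58 [ 0.707 -0.295  0.066]
26.85 [0.38407729 0.02508201 0.28033939] [-0.16681839  1.75339075 -0.83137349] 0.00013172897384849784
the job is handed in; nothing more can be done
None
```

The carrier is in the bay, the lid is shut and the clamp is down. I handed the job in at about 27 s of the 72 s allowed; no verdict was reported.

**What I did:**
1. I gripped the silver carrier by its bridge handle, with the tool tilted to clear the lid, and left the purple look-alike alone.
2. I set the carrier down in the bay and released it.
3. I closed the lid along its arc by the orange tab at about 0.5 rad/s.
4. I then swung the clamp down by its red handle, let go, and drew the arm back clear.

**Last checks:**
- **Carrier:** about 1.5 mm off the bay centre, with a slope of 0.008 rad. This was measured after release and before the lid closed; afterwards I only saw it through the window.
- **Lid:** its top is at 117 mm, the height expected when shut. The two cameras disagree a little on slope: 0.005 rad from scene and 0.015 rad from top, both under the 0.04 limit.
- **Clamp:** pressing down on the handle met a hard stop at 159.4 mm with 23 N, which fits an angle of about 0.
- **Bystanders:** tip box, bottle and beaker are within about 2 mm of where they began.

**Off plan:** my arc for the lid was a few millimetres out, so the wrist force reached about 36 N near the end of closing. The fingers also slid a little down the tab.

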